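# Third hand at the ferrule jig

### The job

Pull the new tool handle, the one whose end is turned down to a bare spigot, up out of its spring clips, lay it in the two V-saddles of the ferrule jig and slide its spigot into the brass ferrule until the shoulder bears on the ferrule's rim. Then be my third hand while I drive the pin: press the handle along its axis against the sprung ferrule with a push of about 10 N, never more than 20 N, keep that steady for at least three seconds, and finish still gripping and pressing it like that, without letting go. Leave the finished handle in its clips.

Things in the scene. Friction and masses are not known exactly. Their poses are not given: they have to be found in the camera images.
- new_handle: handle to fit, ~75 g: pale round wooden bar 28 mm thick, 130 mm long, butt domed; at the other end a bare spigot 18 mm thick, 14 mm long. Origin on the axis, mid-bar; x runs to the spigot (shoulder +65, tip +79, butt -65 mm). Starts level, axis 48 mm up, in either place of the stand; grip it in the 70 mm between its clips, 36 mm clear below the axis. Pull straight up: 8 to 20 N, free after 20 mm
- handle_shoulder (a point): centre of the new handle's shoulder, on its axis at the root of the spigot; the flat ring round the spigot here (18 to 28 mm across) bears on the ferrule's rim
- finished_handle: the other handle in the stand, to be left alone: same wood, size and origin, but its end carries a brass ferrule 28 mm thick and 18 mm long instead of the thin spigot; 84 mm beside the new handle
- clip_stand: stand, fixed to the table: dark board 130 x 150 x 12 mm with two cross battens (at x = +44 and -44 mm) bearing four spring-steel clips, two per handle, tops 67 mm above the table. Origin on the table under its middle; the handles lie along its x axis (spigots towards +x) at y = +42 and y = -42 mm
- ferrule_jig: jig, fixed to the table: plywood base 236 (x) x 90 (y) x 12 mm, two waxed 90 deg V-saddles (12 mm long, 52 wide, at x = -72 and +16 mm, tops 50 mm up), aluminium headstock at x = +81 to +115, 94 mm high. Origin under its middle, on the table. A handle in the saddles has its axis at y = 0, 50 mm up, along x, spigot to +x. Fingers have room between the saddles, x = -66 to +10, 38 mm below the axis
- ferrule_rim (a point): centre of the open end of the brass ferrule (28 mm outside, bore 23, 18 deep) on the jig's sprung seat, facing the jig's -x, on the saddles' axis, at x = +40 mm in the jig's frame while not pressed; moves with the seat. To clear it with the spigot, lay the handle in with its origin behind x = -42 mm of the jig
- seat (a joint): how far the ferrule's seat is pushed in towards the headstock (m): 0 free, 0.015 at the stop. The spring gives 2 N as it begins to move, plus 1 N per mm: 10 N at 0.008. A handle pressed down into the saddles rubs there, so not all of a push then reaches the ferrule.
There are look-alikes about, which are no part of the job. What is shaped like the new_handle but red is not meant.

How it is judged:
By the outcome, as a careful person would: the job done as asked, in the order asked, and still so for the second after the job is handed in, while the arm keeps its last pose, push and grip.
It also fails if it takes over 53 s, if anything falls off the work surface, if the arm or the gripper's body presses on something with over 40 N, if the wrist force passes 120 N, or if a joint passes its speed limit or range.

### The arm

A 6-joint arm with a two-finger parallel gripper is mounted at the origin on a cart in front of the work surface, level with it; the furniture and walls round the work are solid. World frame = base frame: x ahead of the robot, y to its left, z up, the work surface at z = 0. Lengths are in m, angles in degrees, forces in N, time in s.
With the tool pointing down it reaches from about 0.4 to 0.825 m from the base axis. Payload 7 kg.
Tool frame: the origin (TCP) lies midway between the tips of the shut fingers; the grasp point (between the pads) lies 19 mm behind it; z points along the fingers, y is the line along which they close (so a half turn about z gives the same grasp; the last joint's range is limited). The gripper opens to 88 mm and grips with 3 to 60 N. Pads are 19 mm wide; open, the fingers measure 130 mm over their backs; the gripper's body (78 mm by 193 mm) begins 47 mm behind the grasp point.
Start: joints at [-50.93, 20.546, 0.682, 0, -70.136, -16.507], TCP at [0.259, -0.623, 0.201] pointing down, gripper open.
Joint ranges: [-176.03, 176.03], [-82.01, 121.73], [-58.28, 71.71], [-173.87, 95.51], [-174.79, -0.11], [-173.66, 173.66]. Speed limits (degrees/s): [136.94, 136.94, 172.46, 180, 180, 180].

### API

Orientations are given as [roll, pitch, yaw] about the fixed x, y, z axes, in that order (R = Rz(yaw) Ry(pitch) Rx(roll)).
In Python, from plant import r gives the robot as it stands.
- The arm moves only by the tool carry_out, never from a script. Its argument "deltas" is a list of rows, each a list of 3 entries, a list of its own where there are three numbers: the opening, from 0 (shut) to 1 (fully open), then the shift along the tool's x, y, z in mm, then the turn, a rotation vector about the tool's x, y, z in rad. In form: [[gripper, [tx, ty, tz], [rx, ry, rz]], ...]. A call has 1 to 12 rows; each row is the pose to reach, as a shift and turn from the pose commanded when the call began, along the tool's axes at that moment; what a row does not reach only later rows make up. A row lasts 1/10 s, in which the tool goes at most 50 mm and 8.59 degrees, less where a joint would pass 70% of its speed; a pose out of reach is approached as far as the arm can. A call with a gripper value outside its range is refused whole. The fingers move at their own pace and stop on an object; "squeeze" is the grip in N (left out, the last holds). Time passes only in rows, so rows that repeat a pose let the fingers close. It gives the time, the measured TCP pose, the force, the opening and the grip force at its end, in the units of the state.
- r.get_state(): the state, without advancing time (a new reading comes with each control period).
- r.capture(name): name is "scene" or "top" or "wrist"; returns (picture, depth): 400x640x3 uint8, red, green, blue; 400x640 float32, m along the optical axis (not along the pixel's ray), 0 where there is no reading.
- r.get_calibration(name): a dict with "fov_y" (degrees; the focal length in pixels is half the picture's height over the tangent of half this angle, whatever the lens; pixels are square), "cx", "cy" (the principal point, pixels), "view" (4x4, takes a point from world to camera coordinates). Camera axes: x right, y down, z forward; pixel columns grow to the right and rows downward; lengths in m; the calibration is good to about 2 mm. A picture is of the moment at which its call begins: read the wrist's pose just before it. get_calibration takes no time and is no camera call; for the wrist camera it gives the pose at the moment of the call.
- r.close_job(): hands the job in; it is judged then, once.
The state is a dict: "time_s": time; "joints": joint angles; "qd": joint speeds; "joint_torque": joint torques, N m; "tcp_pos": TCP position; "eef_rot": TCP orientation; "contact_force": force on the tool from outside, world axes, zero at the start; "moment": the same for the moment, N m; "gripper_width": finger opening in m; "gripper_force": force on a finger pad.
Only numpy, scipy, OpenCV 4.12 (cv2) and the standard library are available. Lean on these libraries where they do the work, as an engineer would, in place of code of your own. Each camera call takes 0.05 s, during which the arm holds its last target. There are 200 camera calls.

## Working session

There is one attempt and no reset: what is moved stays moved. The work goes in short steps, Python scripts to look and compute and a tool call to move; the robot and the scene stay as the last step left them, time stands still between calls to the robot, and variables do not carry over. Pictures are saved under pics/ and viewed, at most 10 in all, crops included, and the job is handed in when it is done.

Besides the shell and the picture viewer there is one more tool, called after "Request:" as name(argument=value, ...) on one line, values as JSON. carry_out: Moves the arm, as the interface text tells. Its arguments: {"type":"object","properties":{"deltas":{"type":"array"},"squeeze":{"type":"number"}},"required":["deltas"]}

```bash
mkdir -p pics; ls; cat > h.py <<'E'
import numpy as np, cv2
from plant import r
def cap(n):
    c=r.get_calibration(n); p,d=r.capture(n); return p,d,c
def world(c,d,u,v,dep=None):
    f=200/np.tan(np.radians(c['fov_y'])/2)
    z=d[int(v),int(u)] if dep is None else dep
    P=np.array([(u-c['cx'])/f*z,(v-c['cy'])/f*z,z,1]); return (np.linalg.inv(c['view'])@P)[:3]
def cloud(c,d):
    f=200/np.tan(np.radians(c['fov_y'])/2); v,u=np.mgrid[:400,:640]
    P=np.stack([(u-c['cx'])/f*d,(v-c['cy'])/f*d,d,np.ones_like(d)],-1); return (P@np.linalg.inv(c['view']).T)[...,:3]
E
python3 - <<'E'
from h import *
for n in("scene","top"):
    p,d,c=cap(n); cv2.imwrite(f'pics/{n}0.png',p[...,::-1]); np.savez(f'{n}0.npz',p=p,d=d,**c)
    print(n,c['fov_y'],c['cx'],c['cy'],np.round(np.linalg.inv(c['view']),3).tolist())
print(r.get_state())
E
```

```text
pics
scene 45.837310653886064 320.6136465511844 200.38570127495515 [[0.707, -0.273, 0.652, -0.452], [-0.707, -0.301, 0.64, -1.328], [0.022, -0.914, -0.406, 0.671], [0.0, 0.0, 0.0, 1.0]]
top 42.68679662984343 315.4050502958781 196.20279078508747 [[-0.058, -0.974, 0.219, 0.177], [-0.998, 0.056, -0.015, -0.376], [0.002, -0.219, -0.976, 1.43], [0.0, 0.0, 0.0, 1.0]]
{'time_s': 0.1, 'joints': array([-5.09287628e+01,  2.05873215e+01,  6.40161889e-01, -1.74539898e-02,
       -7.01378747e+01, -1.65077876e+01]), 'qd': array([-0.05128761, -0.1167552 ,  0.10823355,  0.02252918, -0.05357601,
        0.0248011 ]), 'joint_torque': array([-7.59136801e-04, -5.84161556e+01,  2.93751687e+01,  7.01552957e+00,
        1.01834658e-02, -5.82473717e-05]), 'tcp_pos': array([ 0.25879728, -0.62289977,  0.20062607]), 'eef_rot': array([ 1.79913808e+02, -8.43176755e-03, -1.57442486e+02]), 'contact_force': array([ 0.54059644, -0.06623799, -0.10568369]), 'moment': array([ 0.01631152, -0.01736172, -0.03720703]), 'gripper_force': 0.0, 'gripper_width': 0.08752624823631602}
```

View pics/top0.png

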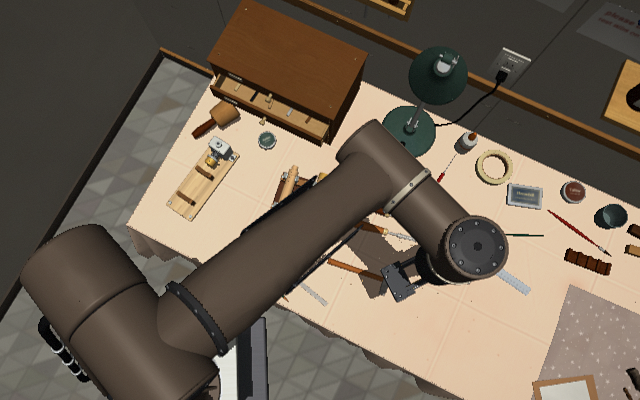

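View pics/scene0.png

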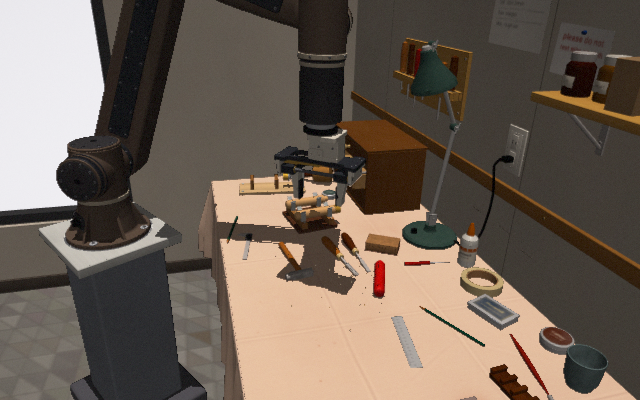

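The top view shows the jig at about (203,180), with its headstock at (222,150). The stand is partly hidden by the arm, at about (290,190) in top and (312,210) in scene. The red decoy lies at scene (379,278). Next I'll crop in closer.

```bash
python3 - <<'E'
from h import *
a=cv2.imread('pics/top0.png')[120:230,150:340]; b=cv2.imread('pics/scene0.png')[160:240,225:365]
a=cv2.resize(a,(760,440)[:2],interpolation=2)[:, :]
b=cv2.resize(b,None,fx=5,fy=5,interpolation=2)
cv2.imwrite('pics/a.png',a); cv2.imwrite('pics/b.png',b)
for n in("top0",):
    z=np.load(n+'.npz'); X=cloud(z,z['d'])
    for uv in [(203,180),(222,150),(290,190),(280,205),(300,170)]: print(uv,X[uv[1],uv[0]].round(3))
z=np.load('scene0.npz'); X=cloud(z,z['d'])
for uv in [(312,210),(300,215),(325,215),(270,190)]: print(uv,X[uv[1],uv[0]].round(3))
E
```

```text
(203, 180) [ 0.563 -0.079  0.007]
(222, 150) [ 0.624 -0.148  0.084]
(290, 190) [ 0.507 -0.328  0.055]
(280, 205) [ 0.334 -0.334  0.687]
(300, 170) [ 0.579 -0.358 -0.002]
(312, 210) [ 0.462 -0.395  0.059]
(300, 215) [ 0.416 -0.391  0.055]
(325, 215) [ 0.502 -0.412  0.035]
(270, 190) [ 0.539 -0.099  0.011]
```

View pics/a.png

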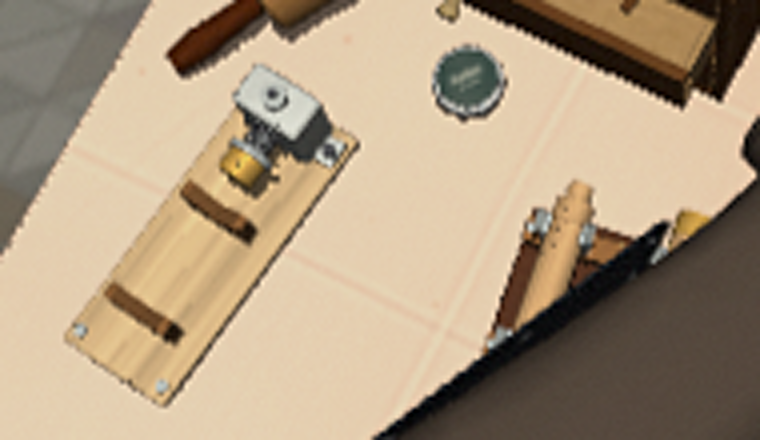

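View pics/b.png

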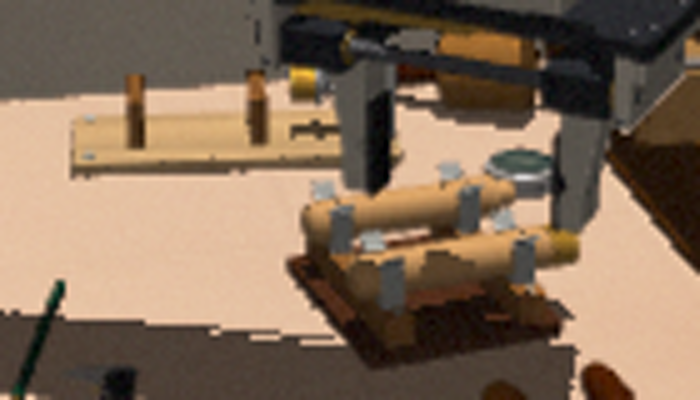

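In the crops, candidate A is the handle with a bare, thin pale spigot, at crop a (578,190), i.e. top (294,167), and scene (327,198). Candidate B has a brass ferrule at scene (338,209) and is the finished handle. The red one at scene (379,278) is a decoy, and the tools on the table are plainly different. I choose A, in the stand's +y place.

```bash
python3 - <<'E'
from h import *
z=np.load('top0.npz'); X=cloud(z,z['d'])
def zc(u,v,h): # ray to height h
    a=world(z,None,u,v,1.0); o=np.linalg.inv(z['view'])[:3,3]; return (o+(a-o)*(h-o[2])/(a[2]-o[2])).round(4)
for n,(x,y) in dict(nl=(68,340),nr=(165,403),fr=(357,143)).items(): print(n,zc(150+x/4,120+y/4,.012))
for n,(x,y) in dict(sad1=(114,288),sad1b=(178,330),sad2=(187,188),sad2b=(252,232)).items(): print(n,zc(150+x/4,120+y/4,.050))
M=np.zeros((400,640),bool); M[150:228,160:245]=1
P=X[M]; s=P[(P[:,2]>.006)&(P[:,2]<.018)]
for ch in [s]: 
    b=cv2.minAreaRect((ch[:,:2]*1000).astype(np.float32)); print('jig base',len(ch),b)
M[:]=0; M[163:205,270:305]=1
P=X[M]; s=P[(P[:,2]>.050)&(P[:,2]<.066)]; q=s[:,:2]; m=q.mean(0); w=np.linalg.svd(q-m)[2][0]
t=(q-m)@w; print('handle',len(s),m,w,np.degrees(np.arctan2(w[1],w[0])),m+w*t.min(),m+w*t.max(), s[:,2].max())
for n,(x,y) in dict(tip=(580,186)).items(): print(n,zc(150+x/4,120+y/4,.055))
z=np.load('scene0.npz'); X=cloud(z,z['d'])
for n,(x,y,h) in dict(butt=(312,222,.05),shoulder=(498,190,.048),tip=(515,190,.048),bbutt=(355,283,.048),btip=(573,247,.048)).items(): print('s',n,zc(225+x/5,160+y/5,h), X[160+y//5,225+x//5].round(3))
E
```

```text
nl [0.4939 0.0225 0.012 ]
nr [ 0.4448 -0.0457  0.012 ]
fr [ 0.6276 -0.1849  0.012 ]
sad1 [ 0.5204 -0.0197  0.05  ]
sad1b [ 0.4882 -0.0637  0.05  ]
sad2 [ 0.5895 -0.0705  0.05  ]
sad2b [ 0.5551 -0.1155  0.05  ]
jig base 1937 ((536.2166748046875, -74.90850067138672), (241.68301391601562, 227.89376831054688), 88.71875)
handle 329 [ 0.52777847 -0.32609185] [-0.90400594  0.4275199 ] 154.68973064392478 [ 0.57531902 -0.3485746 ] [ 0.46244651 -0.29519525] 0.06593845148537492
tip [ 0.5738 -0.3451  0.055 ]
s butt [ 0.4459 -0.2996  0.05  ] [ 0.442 -0.302  0.053]
s shoulder [ 0.5725 -0.3401  0.048 ] [ 0.56  -0.35   0.055]
s tip [ 0.5808 -0.3476  0.048 ] [ 0.649 -0.283  0.007]
s bbutt [ 0.4094 -0.3801  0.048 ] [ 0.41 -0.38  0.05]
s btip [ 0.5442 -0.4337  0.048 ] [ 0.539 -0.436  0.052]
```

Request:
carry_out(deltas=[[0.6,[-335,178,-50],[0,0,0.813]],[0.6,[-335,178,-50],[0,0,0.813]],[0.6,[-335,178,-50],[0,0,0.813]],[0.6,[-335,178,-50],[0,0,0.813]],[0.6,[-335,178,-50],[0,0,0.813]],[0.6,[-335,178,-50],[0,0,0.813]],[0.6,[-335,178,-50],[0,0,0.813]],[0.6,[-335,178,-50],[0,0,0.813]],[0.6,[-335,178,-50],[0,0,0.813]],[0.6,[-335,178,-50],[0,0,0.813]],[0.6,[-335,178,-50],[0,0,0.813]],[0.6,[-335,178,-50],[0,0,0.813]]])

```text
time_s: 1.3
tcp_pos: [0.4992, -0.3312, 0.2511]
eef_rot: [-180.0, -0.0, 155.9]
contact_force: [0.4, -0.5, 0.3]
gripper_width: 0.0526
gripper_force: 0.0
```

```bash
python3 - <<'E'
from h import *
s=r.get_state(); print(s['time_s'],s['tcp_pos'],s['eef_rot'],s['joints'].round(1),s['gripper_width'])
p,d,c=cap('wrist'); cv2.imwrite('pics/w1.png',p[...,::-1]); np.savez('w1.npz',p=p,d=d,**c)
p,d,c=cap('top'); cv2.imwrite('pics/t1.png',p[...,::-1]); np.savez('t1.npz',p=p,d=d,**c)
E
```

```text
1.3 [ 0.49917062 -0.33119596  0.25111263] [-1.79995307e+02 -4.10457275e-02  1.55900573e+02] [-14.9  11.9  -4.8  -0.  -73.3 -99.2] 0.0526004736672858
```

View pics/w1.png

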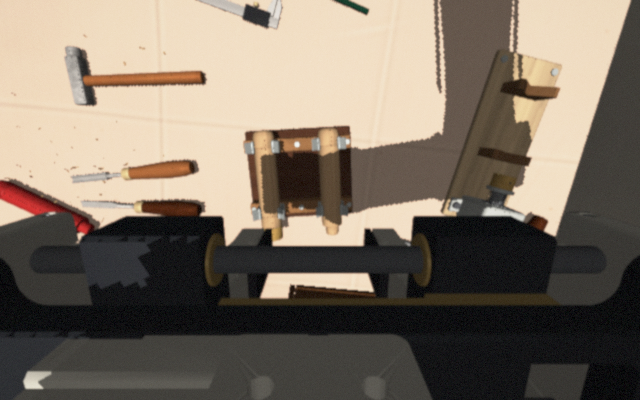

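The wrist view shows the stand at (298,175). The new handle is the right one, with its butt at (329,130) and spigot tip at (332,233). The brass one is on the left, and the jig is at (510,130). I'll fit positions from this.

```bash
python3 - <<'E'
from h import *
z=np.load('w1.npz'); X=cloud(z,z['d']); o=np.linalg.inv(z['view'])[:3,3]; print('cam',o)
def fit(u0,u1,v0,v1,zl,zh,X=X):
    P=X[v0:v1,u0:u1].reshape(-1,3); s=P[(P[:,2]>zl)&(P[:,2]<zh)]; q=s[:,:2]; m=np.median(q,0)
    w=np.linalg.svd(q-q.mean(0),full_matrices=False)[2][0]; w*=np.sign(w[0]); n=np.array([-w[1],w[0]])
    t=(q-m)@w; k=(q-m)@n; mid=(np.percentile(k,1)+np.percentile(k,99))/2
    print(len(s),'dir',np.degrees(np.arctan2(w[1],w[0])).round(2),'ends',(m+n*mid+w*t.min()).round(4),(m+n*mid+w*t.max()).round(4),'w',np.ptp(np.percentile(k,[1,99])).round(4),'zmax',np.percentile(s[:,2],99).round(4))
fit(318,344,124,240,.052,.064)
fit(250,285,124,245,.052,.064)
def zc(u,v,h):
    a=world(z,None,u,v,1.0); return (o+(a-o)*(h-o[2])/(a[2]-o[2])).round(4)
im=cv2.cvtColor(z['p'],cv2.COLOR_RGB2BGR)
cv2.imwrite('pics/w1c.png',np.hstack([cv2.resize(im[115:245,235:365],None,fx=3,fy=3,interpolation=2),cv2.resize(im[40:235,430:565],(270*1,390),interpolation=2)]))
t=np.load('t1.npz'); im=cv2.cvtColor(t['p'],cv2.COLOR_RGB2BGR); print(np.abs(t['p'][130:220,160:245].astype(int)-np.load('top0.npz')['p'][130:220,160:245]).mean())
Xt=cloud(t,t['d'])
fit(190,220,170,195,.040,.053,Xt)
E
```

```text
cam [ 0.4396588  -0.30411447  0.43337365]
2117 dir -21.77 ends [ 0.445  -0.2911] [ 0.5789 -0.3446] w 0.0307 zmax 0.0625
2170 dir -20.38 ends [ 0.4129 -0.3713] [ 0.5511 -0.4226] w 0.0332 zmax 0.0631
64.07132897603486
36 dir 57.27 ends [ 0.5602 -0.1096] [ 0.5844 -0.0719] w 0.0122 zmax 0.0519
```

View pics/w1c.png

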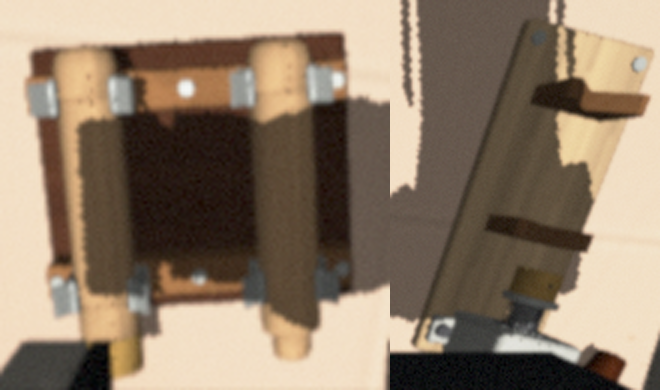

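```bash
python3 - <<'E'
from h import *
z=np.load('w1.npz'); o=np.linalg.inv(z['view'])[:3,3]
def zc(u,v,h):
    a=world(z,None,u,v,1.0); return (o+(a-o)*(h-o[2])/(a[2]-o[2])).round(4)
def ang(a,b): d=b-a; return np.degrees(np.arctan2(d[1],d[0])).round(2),np.hypot(*d[:2]).round(4)
a,b=zc(328.7,130,.048),zc(332.3,233,.048); print('new',a,b,ang(a,b))
a,b=zc(235+85/3,115+50/3,.048),zc(235+123/3,115+372/3,.048); print('fin',a,b,ang(a,b))
J=lambda x,y,h:zc(430+(x-390)/2,40+y/2,h)
a,b,c=J(527,18,.012),J(652,50,.012),J(415,345,.012); print('base',a,b,c,ang(a,c),ang(b,a))
# cloud fits for the saddles' tops and board
X=cloud(z,z['d'])
for (u0,u1,v0,v1) in [(498,562,74,102),(475,535,143,168)]:
    P=X[v0:v1,u0:u1].reshape(-1,3); s=P[(P[:,2]>.040)&(P[:,2]<.056)]
    print('sad',len(s),cv2.minAreaRect((s[:,:2]*1000).astype(np.float32)))
P=X[40:225,430:570].reshape(-1,3); s=P[(P[:,2]>.007)&(P[:,2]<.017)]; 
print('base',len(s),cv2.minAreaRect((s[:,:2]*1000).astype(np.float32)))
E
```

```text
new [ 0.4475 -0.2919  0.048 ] [ 0.5783 -0.3435  0.048 ] (np.float64(-21.53), np.float64(0.1406))
fin [ 0.4151 -0.3696  0.048 ] [ 0.5541 -0.4195  0.048 ] (np.float64(-19.75), np.float64(0.1477))
base [ 0.4446 -0.0447  0.012 ] [0.4976 0.0263 0.012 ] [ 0.629  -0.1825  0.012 ] (np.float64(-36.77), np.float64(0.2302)) (np.float64(-126.74), np.float64(0.0886))
sad 327 ((508.0090637207031, -33.71961975097656), (53.308509826660156, 12.656011581420898), 52.892208099365234)
sad 249 ((577.7333374023438, -86.96934509277344), (53.36997985839844, 12.047860145568848), 52.88661575317383)
base 7832 ((577.8855590820312, -59.29798889160156), (136.5781707763672, 235.65234375), 53.21821594238281)
```

Request:
carry_out(deltas=[[0.6,[1,17,40],[0,0,-0.045]],[0.6,[1,17,80],[0,0,-0.045]],[0.6,[1,17,120],[0,0,-0.045]],[0.6,[1,17,155],[0,0,-0.045]],[0.6,[1,17,185],[0,0,-0.045]],[0.6,[1,17,208],[0,0,-0.045]],[0.6,[1,17,221],[0,0,-0.045]],[0.6,[1,17,221],[0,0,-0.045]]])

```text
time_s: 2.2
tcp_pos: [0.5046, -0.3146, 0.0288]
eef_rot: [-180.0, -0.2, 158.5]
contact_force: [-0.1, -0.1, 0.9]
gripper_width: 0.0528
gripper_force: 0.0
```

Request:
carry_out(deltas=[[0.1,[0,0,0],[0,0,0]],[0.1,[0,0,0],[0,0,0]],[0.1,[0,0,0],[0,0,0]],[0.1,[0,0,0],[0,0,0]]], squeeze=15)

```text
time_s: 2.6
tcp_pos: [0.5066, -0.3146, 0.0314]
eef_rot: [180.0, 0.1, 158.6]
contact_force: [-1.0, -0.5, 0.4]
gripper_width: 0.0262
gripper_force: 0.4
```

Request:
carry_out(deltas=[[0.1,[0,0,0],[0,0,0]],[0.1,[0,0,0],[0,0,0]],[0.1,[0,0,0],[0,0,0]],[0.1,[0,0,0],[0,0,0]]], squeeze=50)

```text
time_s: 3.0
tcp_pos: [0.5071, -0.3161, 0.035]
eef_rot: [-179.9, 0.2, 158.7]
contact_force: [-9.5, 1.2, 31.6]
gripper_width: 0.0098
gripper_force: 24.3
```

```bash
python3 - <<'E'
from h import *
s=r.get_state(); print(s['tcp_pos'],s['contact_force'],s['gripper_width'],s['gripper_force'])
p,d,c=cap('wrist'); np.savez('w2.npz',p=p,d=d,**c)
cv2.imwrite('pics/w2.png',p[...,::-1])
E
```

```text
[ 0.50706186 -0.31608644  0.03495102] [-9.48535269  1.18908874 31.56803843] 0.009831181878819449 24.29350197315216
```

View pics/w2.png

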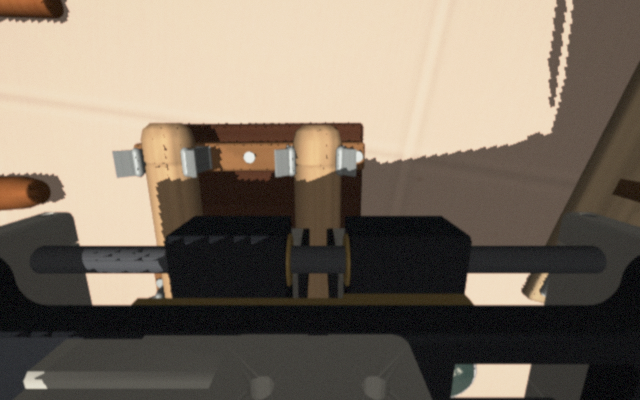

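The wrist view shows the fingers on the new handle around (318,260), but the gap reads only 10 mm and there is a 31 N upward push. The pads seem to be riding up over the handle, so I'll check heights by depth.

```bash
python3 - <<'E'
from h import *
z=np.load('w2.npz'); X=cloud(z,z['d'])
for uv in [(318,140),(318,170),(318,205),(318,262),(318,290),(319,298),(306,262),(332,262),(302,290),(334,290),(172,150),(172,200),(285,160),(352,160),(250,140)]: print(uv,X[uv[1],uv[0]].round(4))
s=r.get_state(); print(s['tcp_pos'],s['eef_rot'],s['contact_force'],s['moment'],s['gripper_width'])
t,d,c=cap('scene'); X=cloud(c,d); cv2.imwrite('pics/s2.png',cv2.resize(t[150:250,230:370,::-1],None,fx=5,fy=5,interpolation=2)); 
E
```

```text
(318, 140) [ 0.452  -0.2938  0.06  ]
(318, 170) [ 0.4667 -0.2995  0.0606]
(318, 205) [ 0.4851 -0.3067  0.06  ]
(318, 262) [ 0.4798 -0.3046  0.1423]
(318, 290) [ 0.5342 -0.3259  0.0606]
(319, 298) [ 0.5395 -0.3273  0.0605]
(306, 262) [ 0.4786 -0.3077  0.1423]
(332, 262) [ 0.4811 -0.3009  0.1427]
(302, 290) [ 0.5065 -0.3224  0.1052]
(334, 290) [ 0.5113 -0.3096  0.1054]
(172, 150) [ 0.4284 -0.369   0.0583]
(172, 200) [ 0.4529 -0.3816  0.0595]
(285, 160) [ 0.4553 -0.314   0.0605]
(352, 160) [ 0.4677 -0.2809  0.065 ]
(250, 140) [ 0.4368 -0.3384  0.0111]
[ 0.50715196 -0.31610152  0.03506824] [-179.88975929    0.23109046  158.65911528] [-8.84337376  1.74974015 31.50491889] [ 0.80598205  3.39405988 -0.00921887] 0.009384099322365835
```

View pics/s2.png

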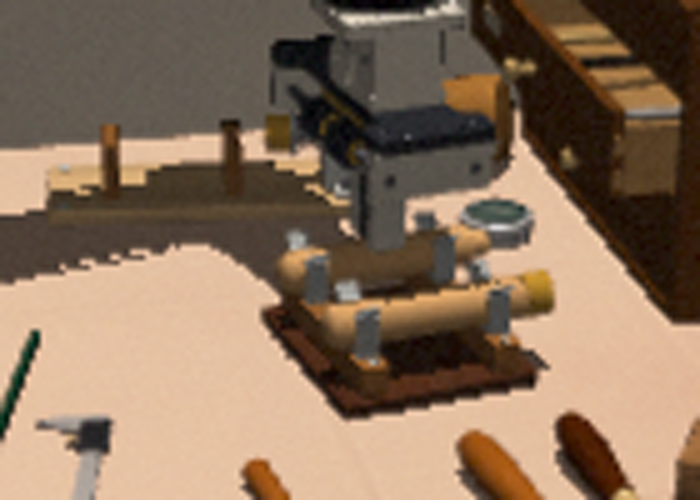

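```bash
python3 - <<'E'
from h import *
s=r.get_state(); c=r.get_calibration('scene'); f=200/np.tan(np.radians(c['fov_y'])/2)
from scipy.spatial.transform import Rotation as R
Rt=R.from_euler('xyz',s['eef_rot'],degrees=True).as_matrix()
def pj(P):
    q=c['view']@np.append(P,1); u,v=q[0]/q[2]*f+c['cx'],q[1]/q[2]*f+c['cy']; return round((u-230)*5),round((v-150)*5)
for n,o in dict(tcp=(0,0,0),near_tip=(0,-.005,0),near_tip30=(0,-.020,0),grasp=(0,0,-.019),nearbody=(0,-.005,-.066)).items(): print(n,pj(s['tcp_pos']+Rt@np.array(o)))
for P in [(.5054,-.3152,.048),(.5054,-.3152,.062),(.5789,-.3446,.048),(.445,-.291,.048)]: print(P,pj(np.array(P)))
p,d,c=cap('scene'); X=cloud(c,d)
for v in range(180,256,6): print(v,X[150+v//5,230+385//5].round(3),X[150+v//5,230+372//5].round(3),X[150+v//5,230+400//5].round(3))
E
```

```text
tcp (375, 274)
near_tip (378, 277)
near_tip30 (387, 286)
grasp (375, 248)
nearbody (379, 183)
(0.5054, -0.3152, 0.048) (373, 257)
(0.5054, -0.3152, 0.062) (373, 237)
(0.5789, -0.3446, 0.048) (485, 239)
(0.445, -0.291, 0.048) (277, 271)
180 [ 0.449 -0.385  0.138] [ 0.44  -0.381  0.139] [ 0.454 -0.393  0.139]
186 [ 0.449 -0.385  0.135] [ 0.442 -0.379  0.135] [ 0.458 -0.389  0.134]
192 [ 0.446 -0.388  0.133] [ 0.438 -0.384  0.134] [ 0.454 -0.393  0.132]
198 [ 0.447 -0.387  0.129] [ 0.44  -0.382  0.13 ] [ 0.455 -0.392  0.129]
204 [ 0.446 -0.389  0.127] [ 0.441 -0.38   0.126] [ 0.507 -0.338  0.094]
210 [ 0.495 -0.337  0.091] [ 0.486 -0.333  0.091] [ 0.507 -0.338  0.087]
216 [ 0.495 -0.337  0.087] [ 0.486 -0.333  0.088] [ 0.505 -0.34   0.085]
222 [ 0.501 -0.331  0.08 ] [ 0.488 -0.331  0.083] [ 0.506 -0.34   0.081]
228 [ 0.499 -0.333  0.078] [ 0.49  -0.329  0.079] [ 0.511 -0.335  0.075]
234 [ 0.497 -0.336  0.076] [ 0.492 -0.327  0.075] [ 0.507 -0.338  0.074]
240 [ 0.499 -0.334  0.068] [ 0.487 -0.332  0.071] [ 0.506 -0.34   0.067]
246 [ 0.496 -0.336  0.066] [ 0.488 -0.331  0.066] [ 0.509 -0.337  0.062]
252 [ 0.507 -0.326  0.056] [ 0.497 -0.322  0.057] [ 0.512 -0.334  0.057]
```

The fingertip really ends at z≈0.061, though the reported TCP is 0.035, so the real tip is about 26 mm higher than reported. I'll open, go down in part, and re-measure the tip.

Request:
carry_out(deltas=[[0.6,[0,0,0],[0,0,0]],[0.6,[0,0,0],[0,0,0]],[0.6,[0,0,0],[0,0,0]],[0.6,[0,0,0],[0,0,0]],[0.6,[0,0,5],[0,0,0]],[0.6,[0,0,10],[0,0,0]],[0.6,[0,0,10],[0,0,0]]], squeeze=10)

```text
time_s: 3.85
tcp_pos: [0.5051, -0.3141, 0.0191]
eef_rot: [-180.0, -0.1, 158.5]
contact_force: [-0.5, 1.4, -0.4]
gripper_width: 0.0519
gripper_force: 0.0
```

```bash
python3 - <<'E'
from h import *
s=r.get_state(); print(s['tcp_pos'],s['eef_rot'],s['contact_force'],s['moment'],s['gripper_width'])
p,d,c=cap('scene'); X=cloud(c,d)
cv2.imwrite('pics/s3.png',cv2.resize(p[150:250,230:370,::-1],None,fx=5,fy=5,interpolation=2))
M=np.zeros((400,640),bool);M[180:225,285:330]=1
from scipy.spatial.transform import Rotation as R
Rt=R.from_euler('xyz',s['eef_rot'],degrees=True).as_matrix()
L=(X-s['tcp_pos'])@Rt
m=M&(abs(L[...,0])<.02)&(abs(L[...,1])<.08)
q=L[m]; 
for lo in np.arange(-.08,.03,.006):
    k=q[(q[:,2]>=lo)&(q[:,2]<lo+.006)]
    if len(k): print(lo.round(3),len(k),np.percentile(k[:,1],[5,50,95]).round(3))
E
```

```text
[ 0.5051277  -0.31410788  0.01905246] [-1.79996427e+02 -1.32661174e-01  1.58549038e+02] [-0.49984151  1.35406417 -0.42999495] [-0.02710543  0.01121488 -0.02612109] 0.05191435292631082
-0.08 2 [0.042 0.045 0.048]
-0.074 7 [-0.051 -0.047  0.016]
-0.068 13 [-0.047 -0.044 -0.004]
-0.062 20 [-0.048 -0.04   0.04 ]
-0.056 23 [-0.046 -0.036  0.036]
-0.05 28 [-0.046 -0.039  0.033]
-0.044 37 [-0.043 -0.011  0.029]
-0.038 41 [-0.045 -0.015  0.035]
-0.032 17 [-0.044 -0.024  0.028]
-0.026 6 [-0.033 -0.017 -0.015]
-0.02 2 [-0.013 -0.013 -0.013]
0.004 64 [-0.078 -0.062  0.025]
0.01 4 [-0.079 -0.073 -0.069]
0.016 1 [0.059 0.059 0.059]
0.022 1 [0.065 0.065 0.065]
```

View pics/s3.png

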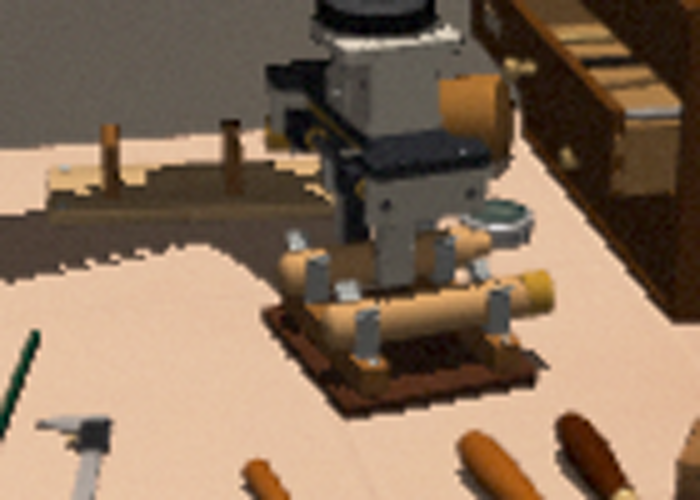

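The near finger's tip is at crop (397,288), about 27 mm above the reported TCP, which confirms the offset. I'll go 16 mm lower and grip.

Request:
carry_out(deltas=[[0.6,[0,0,6],[0,0,0]],[0.6,[0,0,12],[0,0,0]],[0.6,[0,0,16],[0,0,0]],[0.6,[0,0,16],[0,0,0]]])

```text
time_s: 4.3
tcp_pos: [0.5054, -0.3143, 0.0035]
eef_rot: [-180.0, -0.1, 158.5]
contact_force: [-0.6, 0.5, 1.3]
gripper_width: 0.0524
gripper_force: 0.0
```

Request:
carry_out(deltas=[[0.1,[0,0,0],[0,0,0]],[0.1,[0,0,0],[0,0,0]],[0.1,[0,0,0],[0,0,0]],[0.1,[0,0,0],[0,0,0]],[0.1,[0,0,0],[0,0,0]],[0.1,[0,0,0],[0,0,0]]], squeeze=15)

```text
time_s: 4.9
tcp_pos: [0.506, -0.3149, 0.0047]
eef_rot: [-180.0, 0.0, 158.6]
contact_force: [-1.5, -4.5, 1.1]
gripper_width: 0.0272
gripper_force: 15.0
```

Request:
carry_out(deltas=[[0.1,[0,0,0],[0,0,0]],[0.1,[0,0,0],[0,0,0]],[0.1,[0,0,-5],[0,0,0]],[0.1,[0,0,-10],[0,0,0]],[0.1,[0,0,-15],[0,0,0]],[0.1,[0,0,-20],[0,0,0]],[0.1,[0,0,-30],[0,0,0]],[0.1,[0,0,-45],[0,0,0]],[0.1,[0,0,-60],[0,0,0]],[0.1,[0,0,-80],[0,0,0]],[0.1,[0,0,-100],[0,0,0]],[0.1,[0,0,-100],[0,0,0]]], squeeze=50)

```text
time_s: 6.1
tcp_pos: [0.5081, -0.3146, 0.1077]
eef_rot: [180.0, 0.3, 158.6]
contact_force: [-0.2, -0.0, -0.5]
gripper_width: 0.0268
gripper_force: 50.0
```

```bash
python3 - <<'E'
from h import *
s=r.get_state(); print(s['time_s'],s['tcp_pos'],s['eef_rot'],s['contact_force'],s['moment'],s['gripper_width'],s['joints'])
p,d,c=cap('scene'); X=cloud(c,d); np.savez('s4.npz',p=p,d=d,**c)
w,dw,cw=cap('wrist'); np.savez('w4.npz',p=w,d=dw,**cw)
cv2.imwrite('pics/s4.png',np.hstack([cv2.resize(p[120:240,230:370,::-1],None,fx=3,fy=3,interpolation=2),cv2.resize(w[:360,250:,::-1],(390,360))]))
E
```

```text
6.1 [ 0.50814058 -0.31464817  0.10768326] [179.96052401   0.30667414 158.59779225] [-0.15540314 -0.03671199 -0.45745263] [-0.099142   -0.08279228  0.04873693] 0.02677070349433507 [-1.30443573e+01  1.75262665e+01 -1.68369815e+01  6.71159667e-03
 -5.53275971e+01 -9.83615480e+01]
```

View pics/s4.png

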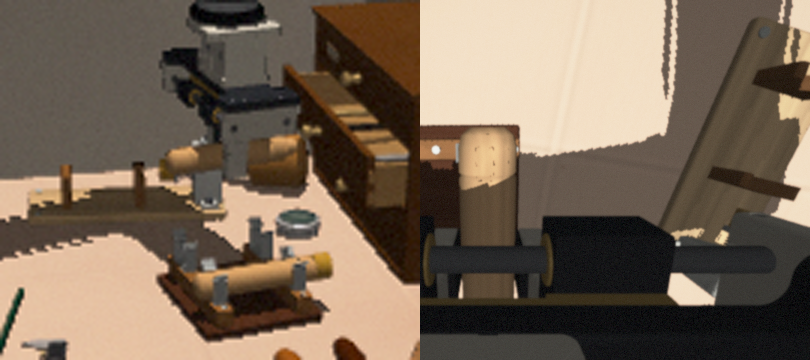

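That was my tenth picture, and it shows the new handle out of its clips and gripped, at crop (190,160), with the finished one still in its clips. From here I'll use numbers only.

```bash
cat >> h.py <<'E'
from scipy.spatial.transform import Rotation as R
def inhand(z,s,vmax=215,umin=285,umax=350):
    Rt=R.from_euler('xyz',s['eef_rot'],degrees=True).as_matrix()
    L=((cloud(z,z['d'])-s['tcp_pos'])@Rt)[100:vmax,umin:umax].reshape(-1,3)
    q=L[(abs(L[:,1])<.025)&(L[:,2]>-.075)&(L[:,2]<-.045)&(L[:,0]>0)]   # upper half of the handle
    from scipy.optimize import least_squares
    q=q[q[:,0]<.055]
    f=lambda a:np.hypot(q[:,1]-a[0]-a[1]*q[:,0],q[:,2]-a[2]-a[3]*q[:,0])-.014
    a=least_squares(f,[0,0,-.045,0],loss='soft_l1',f_scale=.001)
    L2=L[(abs(L[:,1])<.025)&(L[:,2]>-.075)&(L[:,2]<-.03)]
    print('n',len(q),'axis y0,z0 mm',(a.x[[0,2]]*1e3).round(2),'slopes deg y,z',np.degrees(a.x[[1,3]]).round(2),'resid',np.abs(a.fun).mean().round(5),'butt x',np.percentile(L2[:,0],99.5).round(4))
E
python3 - <<'E'
from h import *
s=r.get_state(); inhand(np.load('w4.npz'),s)
z=np.load('w1.npz')
s1=dict(eef_rot=np.array([180,0,155.9]),tcp_pos=np.array([.49917,-.3312,.25111]))
# jig as seen by scene camera: base points
z=np.load('s4.npz'); X=cloud(z,z['d']); J0=np.array([.563,-.0795]); w=np.radians(-37.1); A=np.array([[np.cos(w),np.sin(w)],[-np.sin(w),np.cos(w)]])
for nm in('s4','w1','t1','w4','top0'):
    z=np.load(nm+'.npz'); X=cloud(z,z['d']); P=X.reshape(-1,3); q=(P[:,:2]-J0)@A.T
    m=(abs(q[:,1])<.07)&(abs(q[:,0])<.14)
    for cx in(-.072,.016):
        k=m&(abs(q[:,0]-cx)<.02)&(P[:,2]>.038)&(P[:,2]<.056)
        if k.sum()>20: b=cv2.minAreaRect((q[k]*1e3).astype(np.float32)); print(nm,cx,k.sum(),np.round(b[0],1),np.round(b[1],1),round(b[2],1))
E
```

```text
n 3557 axis y0,z0 mm [  0.44 -43.07] slopes deg y,z [-0.24  0.12] resid 0.00043 butt x 0.0647
s4 -0.072 32 [-72.1   0.8] [55.2 11.2] 89.7
s4 0.016 29 [14.3  2.3] [59.9 11.1] 87.0
w1 -0.072 370 [-71.5   3.3] [53.3 12.7] 90.0
w1 0.016 287 [16.3  2.9] [53.4 12. ] 90.0
t1 -0.072 60 [-72.6   0.1] [52.1 11.7] 89.8
t1 0.016 66 [15.2  0.4] [12.  51.5] 0.5
w4 -0.072 453 [-71.6 -14.9] [18.5 12.9] 88.3
w4 0.016 723 [16.1  2.5] [52.5 12.1] 90.0
top0 -0.072 66 [-72.5   0.1] [11.9 51.5] 0.0
top0 0.016 67 [15.4 -0.6] [53.6 12.2] 89.5
```

Request:
carry_out(deltas=[[0.1,[12,38,0],[0,0,0.05]],[0.1,[24,76,0],[0,0,0.1]],[0.1,[36,114,0],[0,0,0.15]],[0.1,[48,152,0],[0,0,0.2]],[0.1,[60,190,0],[0,0,0.25]],[0.1,[71,225,0],[0,0,0.278]],[0.1,[78,245,0],[0,0,0.278]],[0.1,[81,255,0],[0,0,0.278]],[0.1,[81,255,0],[0,0,0.278]],[0.1,[81,255,0],[0,0,0.278]],[0.1,[81,255,0],[0,0,0.278]]])

```text
time_s: 7.3
tcp_pos: [0.5235, -0.0483, 0.1041]
eef_rot: [-180.0, -0.0, 142.6]
contact_force: [-0.3, -0.6, -0.3]
gripper_width: 0.0267
gripper_force: 50.0
```

```bash
cat >> h.py <<'E'
def jigchk(n=4):
    ps=[]
    J0=np.array([.5641,-.0781]); w=np.radians(-37.1); A=np.array([[np.cos(w),np.sin(w)],[-np.sin(w),np.cos(w)]])
    s=r.get_state(); print('t',s['time_s'],'tcp in jig mm',(A@(s['tcp_pos'][:2]-J0)*1e3).round(1),'axis z',(s['tcp_pos'][2]+.043).round(4),'rpy',s['eef_rot'].round(2),'F jig',(A@s['contact_force'][:2]).round(2),s['contact_force'][2].round(2),'M',s['moment'].round(2),'w',s['gripper_width'].round(4))
    return J0,A,s
E
python3 - <<'E'
from h import *
J0,A,s=jigchk(); p,d,c=cap('wrist'); z=dict(p=p,d=d,**c); inhand(z,s)
for nm in('wrist','top'):
    if nm=='top': p,d,c=cap('top')
    P=cloud(c,d).reshape(-1,3); q=(P[:,:2]-J0)@A.T
    for cx in(-.072,.016):
        k=(abs(q[:,1])<.05)&(abs(q[:,0]-cx)<.02)&(P[:,2]>.038)&(P[:,2]<.056)
        if k.sum()>20: b=cv2.minAreaRect((q[k]*1e3).astype(np.float32)); print(nm,cx,k.sum(),np.round(b[0],1),np.round(b[1],1),round(b[2],1))
    k=(abs(q[:,1])<.06)&(q[:,0]<0)&(q[:,0]>-.14)&(P[:,2]>.007)&(P[:,2]<.017)
    if k.sum()>20: print(nm,'base',k.sum(),'xmin',np.percentile(q[k,0],.5),'y',np.percentile(q[k,1],[.5,99.5]))
for i in range(4): print(r.get_state()['tcp_pos'])
E
```

```text
Traceback (most recent call last):
  File "h.py", line 26, in jigchk
    s=r.get_state(); print('t',s['time_s'],'tcp in jig mm',(A@(s['tcp_pos'][:2]-J0)*1e3).round(1),'axis z',(s['tcp_pos'][2]+.043).round(4),'rpy',s['eef_rot'].round(2),'F jig',(A@s['contact_force'][:2]).round(2),s['contact_force'][2].round(2),'M',s['moment'].round(2),'w',s['gripper_width'].round(4))
                                                                                                                                                                                                                                                                               ^^^^^^^^^^^^^^^^^^^^^^^^
AttributeError: 'float' object has no attribute 'round'
```

```bash
sed -i "s/s\['gripper_width'\].round(4)/round(s['gripper_width'],4)/" h.py
cat > chk.py <<'E'
from h import *
J0,A,s=jigchk(); p,d,c=cap('wrist'); z=dict(p=p,d=d,**c); inhand(z,s)
for nm in('wrist','top'):
    if nm=='top': p,d,c=cap('top')
    P=cloud(c,d).reshape(-1,3); q=(P[:,:2]-J0)@A.T
    for cx in(-.072,.016):
        k=(abs(q[:,1])<.05)&(abs(q[:,0]-cx)<.02)&(P[:,2]>.038)&(P[:,2]<.056)
        if k.sum()>20: b=cv2.minAreaRect((q[k]*1e3).astype(np.float32)); print(nm,cx,k.sum(),np.round(b[0],1),np.round(b[1],1),round(b[2],1))
    k=(abs(q[:,1])<.06)&(q[:,0]<0)&(q[:,0]>-.14)&(P[:,2]>.007)&(P[:,2]<.017)
    if k.sum()>20: print(nm,'base',k.sum(),'xmin',np.percentile(q[k,0],.5),'y',np.percentile(q[k,1],[.5,99.5]))
E
python3 chk.py
```

```text
t 7.3 tcp in jig mm [-50.3  -0.7] axis z 0.1471 rpy [-1.7997e+02 -3.0000e-02  1.4258e+02] F jig [ 0.14 -0.69] -0.32 M [-0.06 -0.01  0.02] w 0.0267
n 3427 axis y0,z0 mm [  0.31 -41.87] slopes deg y,z [-0.38 -0.03] resid 0.00043 butt x 0.0656
wrist -0.072 101 [-73.    1.8] [52.1 11.5] 88.2
wrist base 3824 xmin -0.11784178148575551 y [-0.04306585  0.04630291]
top 0.016 54 [15.6 -4.6] [46.3 12.5] 88.6
top base 433 xmin -0.13306151259082744 y [-0.04722666  0.03719499]
```

Request:
carry_out(deltas=[[0.1,[0,2,20],[0,0,0]],[0.1,[0,2,45],[0,0,0]],[0.1,[0,2,65],[0,0,0]],[0.1,[0,2,80],[0,0,0]],[0.1,[0,2,88],[0,0,0]],[0.1,[0,2,90],[0,0,0]],[0.1,[0,2,90],[0,0,0]],[0.1,[0,2,90],[0,0,0]]])

```text
time_s: 8.2
tcp_pos: [0.5257, -0.0459, 0.0152]
eef_rot: [179.9, 0.0, 142.6]
contact_force: [0.4, 0.1, -0.2]
gripper_width: 0.0269
gripper_force: 50.0
```

```bash
python3 chk.py
```

```text
t 8.2 tcp in jig mm [-50.    2.5] axis z 0.0582 rpy [1.7995e+02 5.0000e-02 1.4263e+02] F jig [0.3  0.34] -0.23 M [-0.09  0.   -0.03] w 0.0269
n 3426 axis y0,z0 mm [  0.2  -41.98] slopes deg y,z [-0.23  0.11] resid 0.00043 butt x 0.0656
wrist -0.072 1481 [-68.9   2.8] [58.1 19. ] 89.9
wrist base 7082 xmin -0.11763437583355647 y [-0.04254483  0.04619078]
top 0.016 45 [15.4 -1.3] [11.8 53.2] 0.1
top base 256 xmin -0.12576958399353286 y [-0.04722813  0.04927059]
```

Request:
carry_out(deltas=[[0.1,[0,0,2],[0,0,0]],[0.1,[0,0,4],[0,0,0]],[0.1,[0,0,5],[0,0,0]],[0.1,[0,0,5],[0,0,0]],[0.1,[0,0,5],[0,0,0]]])

```text
time_s: 8.8
tcp_pos: [0.5251, -0.0459, 0.0094]
eef_rot: [-180.0, -0.0, 142.6]
contact_force: [-0.7, -0.0, 0.1]
gripper_width: 0.0269
gripper_force: 50.0
```

```bash
python3 -c "from h import *; jigchk()"
```

```text
t 8.8 tcp in jig mm [-50.6   2.1] axis z 0.0524 rpy [-179.99   -0.    142.64] F jig [-0.54 -0.45] 0.08 M [-0.08 -0.06  0.  ] w 0.0269
```

Request:
carry_out(deltas=[[0.1,[0,0,1],[0,0,0]],[0.1,[0,0,2],[0,0,0]],[0.1,[0,0,2],[0,0,0]],[0.1,[0,0,2],[0,0,0]]])

```text
time_s: 9.2
tcp_pos: [0.525, -0.046, 0.0074]
eef_rot: [-180.0, -0.0, 142.6]
contact_force: [0.7, -0.1, 0.2]
gripper_width: 0.0269
gripper_force: 50.0
```

```bash
python3 -c "from h import *; jigchk()"
```

```text
t 9.2 tcp in jig mm [-50.6   2.1] axis z 0.0504 rpy [-179.99   -0.    142.63] F jig [0.65 0.36] 0.22 M [-0.13 -0.03  0.01] w 0.0269
```

Still no contact, so I'll lower 1 mm at a time.

Request:
carry_out(deltas=[[0.1,[0,0,1],[0,0,0]],[0.1,[0,0,1],[0,0,0]],[0.1,[0,0,1],[0,0,0]]])

```text
time_s: 9.5
tcp_pos: [0.5248, -0.0464, 0.0067]
eef_rot: [-180.0, -0.0, 142.6]
contact_force: [-1.4, -2.8, 4.3]
gripper_width: 0.0268
gripper_force: 50.0
```

```bash
python3 -c "from h import *; jigchk()"
```

```text
t 9.5 tcp in jig mm [-50.5   1.6] axis z 0.0497 rpy [-179.96   -0.    142.63] F jig [ 0.59 -3.1 ] 4.33 M [-1.37  0.65 -0.  ] w 0.0268
```

Request:
carry_out(deltas=[[0.1,[0,0,1],[0,0,0]],[0.1,[0,0,1],[0,0,0]],[0.1,[0,0,1],[0,0,0]]])

```text
time_s: 9.8
tcp_pos: [0.5248, -0.0465, 0.0064]
eef_rot: [-180.0, 0.0, 142.6]
contact_force: [-4.3, -3.9, 13.2]
gripper_width: 0.0269
gripper_force: 50.0
```

```bash
python3 -c "from h import *; jigchk()"
```

```text
t 9.8 tcp in jig mm [-50.4   1.5] axis z 0.0494 rpy [-1.7996e+02  1.0000e-02  1.4264e+02] F jig [-1.04 -5.72] 13.16 M [-1.39  1.82 -0.08] w 0.0269
```

Request:
carry_out(deltas=[[0.1,[0,-1,-1.3],[0,0,0]],[0.1,[0,-1,-1.3],[0,0,0]],[0.1,[-4,-1,-1.3],[0,0,0]],[0.1,[-8,-1,-1.3],[0,0,0]],[0.1,[-12,-1,-1.3],[0,0,0]],[0.1,[-16,-1,-1.3],[0,0,0]],[0.1,[-20,-1,-1.3],[0,0,0]],[0.1,[-20,-1,-1.3],[0,0,0]]])

```text
time_s: 10.6
tcp_pos: [0.5411, -0.0591, 0.0067]
eef_rot: [180.0, 0.0, 142.6]
contact_force: [1.2, -0.2, 0.3]
gripper_width: 0.027
gripper_force: 50.0
```

```bash
python3 -c "from h import *; jigchk()"
```

```text
t 10.6 tcp in jig mm [-29.8   1.3] axis z 0.0497 rpy [1.7998e+02 3.0000e-02 1.4262e+02] F jig [1.14 0.56] 0.33 M [ 0.14 -0.39 -0.06] w 0.027
```

Request:
carry_out(deltas=[[0.1,[-1,0,0],[0,0,0]],[0.1,[-2,0,0],[0,0,0]],[0.1,[-3,0,0],[0,0,0]],[0.1,[-4,0,0],[0,0,0]],[0.1,[-5,0,0],[0,0,0]],[0.1,[-5,0,0],[0,0,0]],[0.1,[-5,0,0],[0,0,0]]])

```text
time_s: 11.3
tcp_pos: [0.5446, -0.0619, 0.0069]
eef_rot: [180.0, 0.0, 142.6]
contact_force: [1.3, 1.6, -0.0]
gripper_width: 0.027
gripper_force: 50.0
```

```bash
python3 -c "from h import *; jigchk()"
```

```text
t 11.3 tcp in jig mm [-25.3   1.1] axis z 0.0499 rpy [1.7999e+02 2.0000e-02 1.4264e+02] F jig [0.03 2.08] -0.02 M [ 0.41 -0.57 -0.  ] w 0.027
```

Request:
carry_out(deltas=[[0.1,[-1,0,0],[0,0,0]],[0.1,[-2,0,0],[0,0,0]],[0.1,[-2,0,0],[0,0,0]],[0.1,[-2,0,0],[0,0,0]]])

```text
time_s: 11.7
tcp_pos: [0.5459, -0.063, 0.0068]
eef_rot: [180.0, -0.0, 142.6]
contact_force: [0.2, 4.8, 3.1]
gripper_width: 0.0269
gripper_force: 50.0
```

```bash
python3 -c "from h import *; jigchk()"
```

```text
t 11.7 tcp in jig mm [-23.6   1.1] axis z 0.0498 rpy [179.99  -0.   142.63] F jig [-2.72  3.98] 3.1 M [ 1.52 -0.02 -0.1 ] w 0.0269
```

Request:
carry_out(deltas=[[0.1,[0,0.6,-0.2],[0,0,0]],[0.1,[-1,0.6,-0.2],[0,0,0]],[0.1,[-2,0.6,-0.2],[0,0,0]],[0.1,[-3,0.6,-0.2],[0,0,0]],[0.1,[-3,0.6,-0.2],[0,0,0]],[0.1,[-3,0.6,-0.2],[0,0,0]]])

```text
time_s: 12.3
tcp_pos: [0.548, -0.0644, 0.0068]
eef_rot: [-180.0, -0.1, 142.6]
contact_force: [-2.2, 5.1, 3.2]
gripper_width: 0.027
gripper_force: 50.0
```

```bash
python3 -c "from h import *; jigchk()"
```

```text
t 12.3 tcp in jig mm [-21.1   1.2] axis z 0.0498 rpy [-1.7996e+02 -6.0000e-02  1.4261e+02] F jig [-4.85  2.73] 3.18 M [ 1.63  0.85 -0.11] w 0.027
```

Request:
carry_out(deltas=[[0.1,[-1,0.5,-0.3],[0,0,0]],[0.1,[-2,0.5,-0.3],[0,0,0]],[0.1,[-3,0.5,-0.3],[0,0,0]],[0.1,[-4,0.5,-0.3],[0,0,0]],[0.1,[-4,0.5,-0.3],[0,0,0]],[0.1,[-4,0.5,-0.3],[0,0,0]]])

```text
time_s: 12.9
tcp_pos: [0.5505, -0.0663, 0.0067]
eef_rot: [-179.9, -0.1, 142.6]
contact_force: [-5.0, 6.4, 3.3]
gripper_width: 0.0272
gripper_force: 50.0
```

```bash
python3 -c "from h import *; jigchk()"
```

```text
t 12.9 tcp in jig mm [-18.    1.2] axis z 0.0497 rpy [-1.7991e+02 -1.4000e-01  1.4260e+02] F jig [-7.81  2.12] 3.25 M [ 2.4   1.73 -0.12] w 0.0272
```

Request:
carry_out(deltas=[[0.1,[-1,0.3,-0.3],[0,0,0]],[0.1,[-2,0.3,-0.3],[0,0,0]],[0.1,[-2.8,0.3,-0.3],[0,0,0]],[0.1,[-2.8,0.3,-0.3],[0,0,0]],[0.1,[-2.8,0.3,-0.3],[0,0,0]]])

```text
time_s: 13.4
tcp_pos: [0.552, -0.0676, 0.0067]
eef_rot: [-179.9, -0.2, 142.6]
contact_force: [-6.1, 8.1, 4.1]
gripper_width: 0.0272
gripper_force: 50.0
```

```bash
python3 - <<'E'
from h import *
J0,A,s=jigchk(); p,d,c=cap('wrist'); inhand(dict(p=p,d=d,**c),s)
E
```

```text
t 13.4 tcp in jig mm [-15.9   1.1] axis z 0.0497 rpy [-179.87   -0.21  142.58] F jig [-9.8   2.79] 4.1 M [ 2.92  2.29 -0.15] w 0.0272
n 3421 axis y0,z0 mm [  0.43 -41.92] slopes deg y,z [-0.41  0.27] resid 0.00044 butt x 0.066
```

The push is 9.8 N, the handle hasn't slipped, and the geometry puts the shoulder on the rim with the seat about 8 mm in. I'll nudge it slightly and hold for 4.8 s.

Request:
carry_out(deltas=[[0.1,[-0.4,0.2,-0.2],[0,0,0]],[0.1,[-0.4,0.2,-0.2],[0,0,0]],[0.1,[-0.4,0.2,-0.2],[0,0,0]],[0.1,[-0.4,0.2,-0.2],[0,0,0]],[0.1,[-0.4,0.2,-0.2],[0,0,0]],[0.1,[-0.4,0.2,-0.2],[0,0,0]],[0.1,[-0.4,0.2,-0.2],[0,0,0]],[0.1,[-0.4,0.2,-0.2],[0,0,0]],[0.1,[-0.4,0.2,-0.2],[0,0,0]],[0.1,[-0.4,0.2,-0.2],[0,0,0]],[0.1,[-0.4,0.2,-0.2],[0,0,0]],[0.1,[-0.4,0.2,-0.2],[0,0,0]]])

```text
time_s: 14.65
tcp_pos: [0.5521, -0.0677, 0.0068]
eef_rot: [-179.9, -0.2, 142.6]
contact_force: [-8.3, 8.6, 3.0]
gripper_width: 0.0269
gripper_force: 50.0
```

Request:
carry_out(deltas=[[0.1,[0,0,0],[0,0,0]],[0.1,[0,0,0],[0,0,0]],[0.1,[0,0,0],[0,0,0]],[0.1,[0,0,0],[0,0,0]],[0.1,[0,0,0],[0,0,0]],[0.1,[0,0,0],[0,0,0]],[0.1,[0,0,0],[0,0,0]],[0.1,[0,0,0],[0,0,0]],[0.1,[0,0,0],[0,0,0]],[0.1,[0,0,0],[0,0,0]],[0.1,[0,0,0],[0,0,0]],[0.1,[0,0,0],[0,0,0]]])

```text
time_s: 15.85
tcp_pos: [0.5521, -0.0677, 0.0068]
eef_rot: [-179.9, -0.2, 142.6]
contact_force: [-6.2, 8.9, 3.4]
gripper_width: 0.0267
gripper_force: 50.0
```

Request:
carry_out(deltas=[[0.1,[0,0,0],[0,0,0]],[0.1,[0,0,0],[0,0,0]],[0.1,[0,0,0],[0,0,0]],[0.1,[0,0,0],[0,0,0]],[0.1,[0,0,0],[0,0,0]],[0.1,[0,0,0],[0,0,0]],[0.1,[0,0,0],[0,0,0]],[0.1,[0,0,0],[0,0,0]],[0.1,[0,0,0],[0,0,0]],[0.1,[0,0,0],[0,0,0]],[0.1,[0,0,0],[0,0,0]],[0.1,[0,0,0],[0,0,0]]])

```text
time_s: 17.05
tcp_pos: [0.5521, -0.0677, 0.0068]
eef_rot: [-179.9, -0.2, 142.6]
contact_force: [-7.0, 8.6, 3.3]
gripper_width: 0.027
gripper_force: 50.0
```

Request:
carry_out(deltas=[[0.1,[0,0,0],[0,0,0]],[0.1,[0,0,0],[0,0,0]],[0.1,[0,0,0],[0,0,0]],[0.1,[0,0,0],[0,0,0]],[0.1,[0,0,0],[0,0,0]],[0.1,[0,0,0],[0,0,0]],[0.1,[0,0,0],[0,0,0]],[0.1,[0,0,0],[0,0,0]],[0.1,[0,0,0],[0,0,0]],[0.1,[0,0,0],[0,0,0]],[0.1,[0,0,0],[0,0,0]],[0.1,[0,0,0],[0,0,0]]])

```text
time_s: 18.25
tcp_pos: [0.5521, -0.0677, 0.0068]
eef_rot: [-179.9, -0.2, 142.6]
contact_force: [-7.2, 8.5, 3.2]
gripper_width: 0.0266
gripper_force: 50.0
```

```bash
python3 - <<'E'
from h import *
J0,A,s=jigchk(); p,d,c=cap('wrist'); inhand(dict(p=p,d=d,**c),s)
# ferrule as seen in scene: brass points in jig frame
for n in('scene','top'):
    p,d,c=cap(n); X=cloud(c,d).reshape(-1,3); q=(X[:,:2]-J0)@A.T
    h=cv2.cvtColor(p,cv2.COLOR_RGB2HSV).reshape(-1,3)
    k=(abs(q[:,1])<.02)&(q[:,0]>.02)&(q[:,0]<.08)&(X[:,2]>.035)&(X[:,2]<.07)&(h[:,1]>150)
    print(n,k.sum(),np.percentile(q[k,0],[2,98]).round(4) if k.sum() else '')
    k=(abs(q[:,1])<.016)&(q[:,0]>-.1)&(q[:,0]<.08)&(X[:,2]>.052)&(X[:,2]<.067)&(h[:,1]<150)
    print(n,'pale',k.sum(),np.percentile(q[k,0],[2,98]).round(4) if k.sum() else '')
E
```

```text
t 18.25 tcp in jig mm [-15.8   1.1] axis z 0.0498 rpy [-179.85   -0.23  142.58] F jig [-10.92   2.43] 3.24 M [ 3.06  2.5  -0.06] w 0.0266
n 3418 axis y0,z0 mm [  0.28 -41.91] slopes deg y,z [-0.21  0.31] resid 0.00042 butt x 0.066
scene 33 [0.0388 0.0631]
scene pale 137 [-0.0805  0.0773]
top 53 [0.0493 0.0649]
top pale 189 [-0.0804  0.079 ]
```

```bash
python3 -c "from h import *; print(r.close_job())"
```

```text
the job is handed in; nothing more can be done
None
```

I handed the job in at 18 s: the new handle is in the saddles with its shoulder on the ferrule rim, held steady for over 4 s at about 10–11 N and still gripped and pressing. I left the finished handle in its clips.

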